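# Tip a photo plaque onto the press pad and shut the press

## Task

Load the small heat press by pushing: tip the standing photo plaque over onto the black pad, away from its white side, so that it lies flat, white face up, roughly square and in the middle under where the platen will come. Then push the open platen over and fully down so that it is closed on the plaque. Do not lift or squeeze the plaque, and leave the mug, tape roll, gift box and blue case where they are.

Things in the scene. Friction and masses are not known exactly. Their poses are not given: they have to be found in the camera images.
- press: Small clamshell heat press, fixed. Origin on the table under the middle of its grey base (160 mm along x, 220 along y); z up, x within 0.5 rad of the robot's x. Steel foot rail behind the plaque: 150 mm along x, y -99 to -93, top z = 30 mm. Two hinge ears: x +/-66, y 77 to 103, up to z = 66 mm. Black controller box at the +x end: x 80 to 125, y +/-60, 50 mm high.
- platen (a joint): Hinge angle in rad: 0 fully closed (level, on its stop, underside 45 mm above the table), 1.57 upright, at most 1.95; starts at 1.5 to 1.8. Stiff: it stays where left (about 3 to 8 N at the free edge moves it), so push it all the way down. Closed, it clears a plaque lying flat on the pad by 2 mm; it cannot close on one that is not flat.
- platen_hinge (a point): Middle of the hinge line, which runs along the press's x at press y = +85 mm, z = 53 mm. Axes are the platen's: x along the hinge, -y from the hinge towards the free edge, z out of its blue outer (back) face.
- platen_edge (a point): Middle of the platen's free edge on the blue outer face, 150 mm from the hinge line; axes as platen_hinge. The plate is 130 mm wide (x), reaches from 10 to 150 mm from the hinge line, 16 mm thick (blue outer face at z = +8 mm, dark pressing face at -8 mm). An orange strip on the outer face, 110 to 140 mm from the hinge, marks where to push.
- plaque: Loose wooden photo plaque, 100 mm wide (x), 18 thick (y), 120 tall (z), about 0.17 kg, standing on edge on the pad near press y = -75 mm, within 0.1 rad of square. Origin: middle of the edge it stands on. White face: -y, towards the rail; brown face: +y, towards the platen. Pushed near the top along +y by some 20 mm it topples by itself, to lie with z along press +y and y down.
- plaque_mid (a point): Centre of the plaque, 60 mm from its foot; same axes as the plaque.
- mug: White mug, 82 mm across, 95 mm high, handle at its +y; origin under its centre. Bystander, on the robot's side of the press.
- tape: Roll of orange tape lying flat, 84 mm across, 24 mm high; origin under its centre. Bystander, beyond the press's controller.
- giftbox: White gift box with red dots, 100 x 100 x 110 mm high; origin under its centre. Bystander to one side.
- case: Blue flat case, 90 x 140 x 32 mm high; origin under its centre. Bystander to the other side.
- press_pad (a point): Centre of the black pad's top face, at press x = 0, y = -12.5, z = 25 mm; axes as the press. The pad is 150 mm along x and 155 mm along y (press y -90 to +65 mm).

How it is judged (in metres and radians):
On the way, in this order (a step that is already met when the one before it is completed fails the run):
1. the plaque lies flat on the pad, white face up, while the platen is still open (angle between plaque's own y axis and vertical above 3 rad and value of joint platen above 1 rad and height (world z) of plaque_mid between 0.03 and 0.04 m), for 0.2 s.
2. the platen is fully closed (value of joint platen below 0.05 rad), for 0.2 s.
At the end, for the whole second after the job is handed in: The platen is closed (joint under 0.05 rad) over the plaque, which lies still and flat on the pad (within 0.14 rad), white face up, its centre within 25 mm of the press's centre along the press's x and between -33 and +22 mm along its y, turned at most 0.3 rad against the press (value of joint platen below 0.05 rad and angle between plaque's own y axis and vertical above 3 rad and x of plaque_mid in the frame of press between -0.025 and 0.025 m and y of plaque_mid in the frame of press between -0.033 and 0.022 m and height (world z) of plaque_mid between 0.03 and 0.04 m and angle between the z axis of plaque and the y axis of press, either way round below 0.3 rad and linear speed of plaque below 0.02 m/s); the robot touches nothing.
It fails at once if the plaque is lifted off the press (its foot more than 35 mm, or its centre more than 85 mm, above the pad) (height (world z) of plaque above 0.06 m or height (world z) of plaque_mid above 0.11 m).
It fails at once if the plaque is squeezed or rammed by the fingers (over 20 N) (contact force between the fingers and plaque above 20 N).
It fails at once if the mug is moved more than 25 mm or tipped (distance of mug from where it was at the start of the episode above 0.025 m or angle between mug's own z axis and vertical above 0.3 rad).
It fails at once if the tape roll, gift box or blue case is moved more than 25 mm (distance of any of tape, giftbox, case from where it was at the start of the episode above 0.025 m).
It also fails if it takes over 54 s, if anything falls off the work surface, if the arm or the gripper's body presses on something with over 40 N, if the wrist force passes 120 N, or if a joint passes its speed limit or range.

## Robot

A 6-joint arm with a two-finger parallel gripper is mounted at the origin on the work surface. World frame = base frame: x ahead of the robot, y to its left, z up, the work surface at z = 0. Lengths are in mm, angles in rad, forces in N, time in s.
With the tool pointing down it reaches from about 275 to 850 mm from the base axis. Payload 19 kg.
Tool frame: the origin (TCP) lies between the finger pads; the fingertips stand 19 mm ahead of it and the grasp point (between the pads) is the TCP; z points along the fingers, y is the line along which they close (so a half turn about z gives the same grasp; the last joint's range is limited). The gripper opens to 85 mm and grips with 20 to 120 N. Pads are 22 mm wide; open, the fingers measure 114 mm over their backs; the gripper's body (76 mm by 85 mm) begins 54 mm behind the grasp point. The pads swing forward as they close: fully open they stand 13 mm farther back than shut.
Start: joints at [1.083, 0.15, 1.437, -0, 1.554, -0.134], TCP at [199.221, 539.355, 250.267] pointing down, gripper open.
Joint ranges: [-2.8, 2.8], [-0.68, 2.1], [0.12, 2.68], [-1.39, 4.53], [0.16, 2.79], [-2.81, 2.81]. Speed limits (rad/s): [1.89, 1.89, 2.22, 3.01, 3.01, 3.01].

## Interface

Orientations are given as a rotation vector (axis times angle).
In Python, from station import env gives the robot as it stands. The module is installed in compiled form; this text tells all that it offers. Calls block until the motion is done:
- env.move_pose(position, orientation): joint-space move of the TCP to a pose.
- env.move_linear(position, frame=None, rate=150): straight line of the TCP; frame=None keeps the orientation; rate is the mean speed in mm/s.
- env.goto_joints(angles): joint-space move.
- env.ungrasp() and env.clamp(f_grip=None): open the fingers fully, or close them until they stop; f_grip is the grip in N (None keeps the last).
- env.dwell(seconds).
- env.inverse_kinematics(position, orientation): joint angles nearest the present ones, or None.
- env.snapshot(name): name is "side" or "top" or "wrist"; returns the picture (400x640x3 uint8, red, green, blue); there is no depth.
- env.get_calibration(name): a dict with "camera_matrix" (3x3 intrinsics, pixels), "xyz" and "orientation" of the camera in the world. Camera axes: x right, y down, z forward; pixel columns grow to the right and rows downward; lengths in mm; the calibration is good to about 2 mm. A picture is of the moment at which its call begins: read the wrist's pose just before it. get_calibration takes no time and is no camera call; for the wrist camera it gives the pose at the moment of the call.
A pose or a line that the arm cannot do raises env.PlanningError and nothing moves.
- env.finish_job(): hands the job in; it is judged then, once.
Trained networks look in the newest picture that a camera, given by its name, has taken for a name from the list of things; names that differ only in an ending like _2 or _b are one class to them, and where a whole thing is asked for, a point or a joint stands for the part that bears it (a point fixed in the world has none). Each returns a list of dicts, best first, with "conf" (0 to 1); they miss things now and then, are a little off and sometimes report something else, mostly with a low value. They report only what shows in the picture. A call takes as long as a camera call.
- env.spot_in(target, camera): "point" ([row, column] in pixels, amid what is visible of it).
Readings, each from a call of its own:
- env.get_clock(): time.
- env.get_joint_pos(): joint angles.
- env.get_qvel(): joint speeds.
- env.get_tau(): joint torques, N m.
- env.get_ee_pos(): TCP position.
- env.get_eef_rot(): TCP orientation.
- env.get_ft_force(): force on the tool from outside, world axes, zero at the start.
- env.get_ft_torque(): the same for the moment, N m.
- env.get_gripper_width(): finger opening in mm.
- env.get_grip_force(): force on a finger pad.
Only numpy, scipy, OpenCV 4.12 (cv2) and the standard library are available. Lean on these libraries where they do the work, as an engineer would, in place of code of your own. Each camera call takes 0.05 s, during which the arm holds its last target. There are 200 camera calls.

## Working session

There is one attempt and no reset: what is moved stays moved. The work goes in short steps, each a Python script; the robot and the scene stay as the last script left them, time stands still between calls to the robot, and variables do not carry over. Pictures are saved under pics/ and viewed, at most 10 in all, crops included, and the job is handed in when it is done.

```bash
mkdir -p pics
cat > h.py <<'E'
import numpy as np, cv2
from scipy.spatial.transform import Rotation as R
from station import env
def cal(n):
    c=env.get_calibration(n); return np.array(c["camera_matrix"]),np.array(c["xyz"],float),R.from_rotvec(c["orientation"]).as_matrix() if np.size(c["orientation"])==3 else np.array(c["orientation"])
def ray(C,p):
    K,t,M=C; d=M@np.linalg.inv(K)@[p[1],p[0],1]; return t,d/np.linalg.norm(d)
def onz(C,p,z):
    t,d=ray(C,p); return t+d*(z-t[2])/d[2]
def tri(CP):
    A=np.zeros((3,3));b=np.zeros(3)
    for C,p in CP:
        t,d=ray(C,p);P=np.eye(3)-np.outer(d,d);A+=P;b+=P@t
    x=np.linalg.solve(A,b); return x
def proj(C,X):
    K,t,M=C; q=K@(M.T@(np.asarray(X)-t)); return q[1]/q[2],q[0]/q[2]
def save(im,f): cv2.imwrite("pics/"+f,im[:,:,::-1])
E
python3 - <<'E'
from h import *
for n in("side","top","wrist"):
    im=env.snapshot(n); save(im,n+"0.png")
    C=cal(n); print(n,C[1].round(),C[0].round().tolist(),C[2][:,2].round(2))
    for t in("press","platen","plaque","mug","tape","giftbox","case"):
        for d in env.spot_in(t,n)[:2]: print(t,round(d["conf"],2),np.round(d["point"]),end=' ')
    print()
print(env.get_clock())
E
```

```text
side [ 298. -665.  734.] [[369.0, 0.0, 315.0], [0.0, 369.0, 199.0], [0.0, 0.0, 1.0]] [ 0.31  0.67 -0.67]
press 0.97 [188. 317.] press 0.54 [213. 315.] platen 0.83 [161. 309.] plaque 0.66 [212. 318.] mug 0.94 [212. 250.] tape 0.66 [206. 379.] giftbox 0.78 [367. 363.] giftbox 0.67 [202. 379.] case 0.78 [144. 246.] 
top [ 542.   20. 1160.] [[401.0, 0.0, 321.0], [0.0, 401.0, 198.0], [0.0, 0.0, 1.0]] [ 0.03 -0.01 -1.  ]
press 0.75 [186. 328.] platen 0.68 [201. 351.] plaque 0.83 [203. 351.] mug 0.72 [253. 312.] tape 0.78 [122. 335.] tape 0.3 [190. 327.] giftbox 0.67 [232. 484.] case 0.96 [218. 174.] 
wrist [125. 566. 374.] [[292.0, 0.0, 319.0], [0.0, 292.0, 199.0], [0.0, 0.0, 1.0]] [ 0.29 -0.11 -0.95]
case 0.64 [344. 329.] 
1.2
```

Run:
```python
import cv2
a=cv2.imread("pics/side0.png")[90:290,200:440];cv2.imwrite("pics/s0c.png",cv2.resize(a,None,fx=3,fy=3,interpolation=2)[:600])
b=cv2.imread("pics/top0.png")[90:280,220:440];cv2.imwrite("pics/t0c.png",cv2.resize(b,None,fx=3,fy=3,interpolation=2))
```

```text
(no output)
```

View pics/s0c.png

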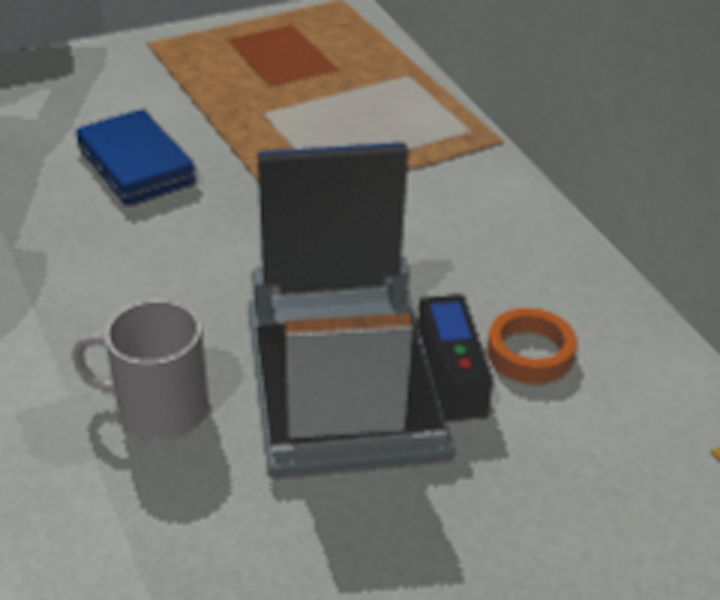

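View pics/t0c.png

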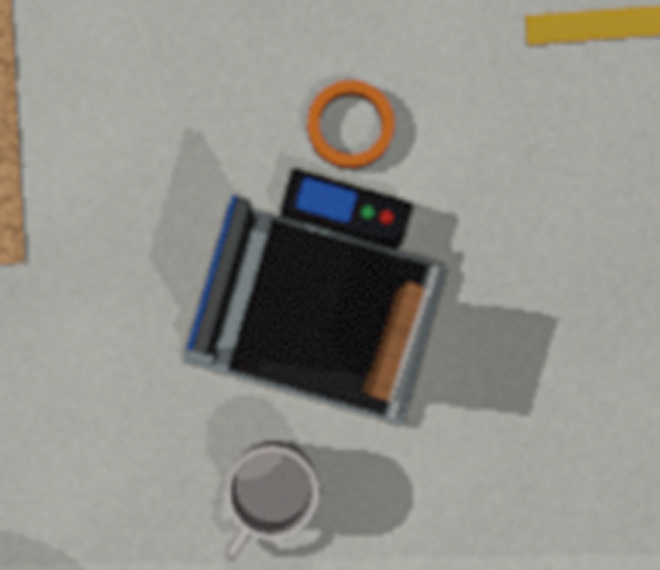

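The top view shows the press turned about -0.26 rad. The controller is at the far +x end, crop (345,208). The plaque's top edge is at crop (365–425, 282–400) and the open platen's edge runs (190,350)–(235,197). The side view shows the white face at crop (288–408, 330–438). Next I'll fit the poses from both views.

```bash
cat > fit.py <<'E'
from h import *
from scipy.optimize import least_squares
T,S=cal("top"),cal("side")
t=lambda x,y:(90+y/3-.33,220+x/3-.33)
s=lambda x,y:(90+y/3-.33,200+x/3-.33)
rz=lambda a:R.from_euler('z',a).as_matrix()
def pl(a,x,r,n): return [x,85-r*np.cos(a)+n*np.sin(a),53+r*np.sin(a)+n*np.cos(a)]
def press(v,X): return rz(v[2])@X+[v[0],v[1],0]
def plaq(v,X): return press(v,rz(v[5])@X+[v[3],v[4],25])
obs=[(T,t(430,262),0,(75,-90,25)),(T,t(388,412),0,(-75,-90,25)),
(T,t(292,168),0,(125,60,50)),(T,t(412,204),0,(125,-60,50)),(T,t(402,247),0,(80,-60,50)),(T,t(282,212),0,(80,60,50)),
(S,s(421,298),0,(80,60,50)),(S,s(463,296),0,(125,60,50)),(S,s(490,377),0,(125,-60,50)),(S,s(446,388),0,(80,-60,50)),
(S,s(288,332),1,(-50,-9,120)),(S,s(409,328),1,(50,-9,120)),(S,s(286,319),1,(-50,9,120)),(S,s(411,314),1,(50,9,120)),
(T,t(425,286),1,(50,-9,120)),(T,t(388,400),1,(-50,-9,120)),
(S,s(259,154),2,(-65,150,-8)),(S,s(406,148),2,(65,150,-8)),(T,t(236,197),2,(65,150,8)),(T,t(190,350),2,(-65,150,8))]
def X3(v,k,X):
    X=np.array(X,float)
    return press(v,X) if k==0 else plaq(v,X) if k==1 else press(v,np.array(pl(v[6],*X)))
def res(v): return np.concatenate([np.subtract(proj(C,X3(v,k,X)),p) for C,p,k,X in obs])
r=least_squares(res,[580,-20,-.26,0,-75,0,1.6],loss='soft_l1')
if __name__=="__main__":
    v=r.x; print(v.round(3)); print(res(v).reshape(-1,2).round(1).tolist())
    np.save("v.npy",v)
E
python3 - <<'E'
from fit import *
v=r.x; print(v.round(3)); print(res(v).reshape(-1,2).round(1).tolist()); np.save("v.npy",v)
from scipy.optimize import approx_fprime
print([ (o[2],np.abs(q).max().round(1)) for o,q in zip(obs,res(v).reshape(-1,2))])
# tool orientation and IK feasibility
def ori(tilt): 
    z=np.array([0,-np.sin(tilt),-np.cos(tilt)]);y=np.array([1,0,0]);M=np.c_[np.cross(y,z),y,z]
    return [R.from_matrix(rz(v[2])@M@np.diag([k,k,1])).as_rotvec() for k in(1,-1)]
for nm,P,ti in [("push0",(0,-120,140),0),("push1",(0,-50,140),0),("plat0",(0,130,190),.4),("platend",(0,-40,75),.4)]:
    for o in ori(ti): 
        q=env.inverse_kinematics(press(v,np.array(P,float)),o); print(nm,None if q is None else np.round(q,2))
E
```

```text
[ 5.93398e+02 -3.58500e+00 -2.59000e-01 -6.71100e+00 -7.11850e+01
 -7.30000e-02  1.56100e+00]
[[0.2, 0.3], [1.1, -0.2], [-1.4, 0.4], [-1.5, 1.9], [-0.3, 0.8], [-0.6, -0.8], [-0.4, -2.0], [-1.0, -0.6], [1.4, 0.7], [-0.6, -1.4], [0.1, -1.1], [-0.2, 0.7], [-0.6, -0.7], [-0.5, -0.9], [-0.3, 1.6], [-1.2, 0.4], [3.0, -1.4], [1.5, -0.3], [-1.5, -0.4], [-0.3, -0.2]]
[(0, np.float64(0.3)), (0, np.float64(1.1)), (0, np.float64(1.4)), (0, np.float64(1.9)), (0, np.float64(0.8)), (0, np.float64(0.8)), (0, np.float64(2.0)), (0, np.float64(1.0)), (0, np.float64(1.4)), (0, np.float64(1.4)), (1, np.float64(1.1)), (1, np.float64(0.7)), (1, np.float64(0.7)), (1, np.float64(0.9)), (1, np.float64(1.6)), (1, np.float64(1.2)), (2, np.float64(3.0)), (2, np.float64(1.5)), (2, np.float64(1.5)), (2, np.float64(0.3))]
push0 [-0.34  0.21  1.59 -0.    1.34 -0.08]
push0 None
push1 [-0.22  0.23  1.57 -0.    1.34  0.04]
push1 None
plat0 [ 0.24  0.44  1.23 -0.35  1.66  0.5 ]
plat0 [ 0.24  0.44  1.23 -0.35  1.66 -2.64]
platend [-0.01  0.38  1.57 -0.4   1.32  0.38]
platend [-0.01  0.38  1.57 -0.4   1.32 -2.76]
```

The fit has 1–3 px residuals, which is rough. I'll move above the press with closed fingers and refine with the wrist camera.

```bash
cat >> h.py <<'E'
def ori(th,tilt):
    z=np.array([0,-np.sin(tilt),-np.cos(tilt)]);y=np.array([1,0,0]);M=np.c_[np.cross(y,z),y,z]
    return R.from_matrix(R.from_euler('z',th).as_matrix()@M).as_rotvec()
E
python3 - <<'E'
from fit import *
v=r.x
env.clamp(20)
p=env.get_ee_pos(); env.move_linear([p[0],p[1],420])
env.move_pose(press(v,np.array([-40,-150,420.])),ori(v[2],0))
env.dwell(.3)
C=cal("wrist"); im=env.snapshot("wrist"); save(im,"w1.png"); np.savez("w1.npz",K=C[0],t=C[1],M=C[2])
q=lambda k,X:tuple(int(round(a)) for a in proj(C,X3(v,k,X))[::-1])
b=im[:,:,::-1].copy()
for C_,p_,k,X in obs: cv2.circle(b,q(k,X),2,[(0,255,0),(255,0,255),(0,255,255)][k],1)
for X in((75,65,25),(-75,65,25)): cv2.circle(b,q(0,X),2,(0,255,0),1)
cv2.imwrite("pics/w1o.png",cv2.resize(b,None,fx=1.25,fy=1.25,interpolation=2))
print(env.get_clock(),env.get_ee_pos(),C[1],env.get_gripper_width())
E
```

```text
6.2417 [ 516.32570136 -138.14692914  420.01412319] [536.16389287 -62.71340674 543.82063573] -0.08954408144910986
```

View pics/w1o.png

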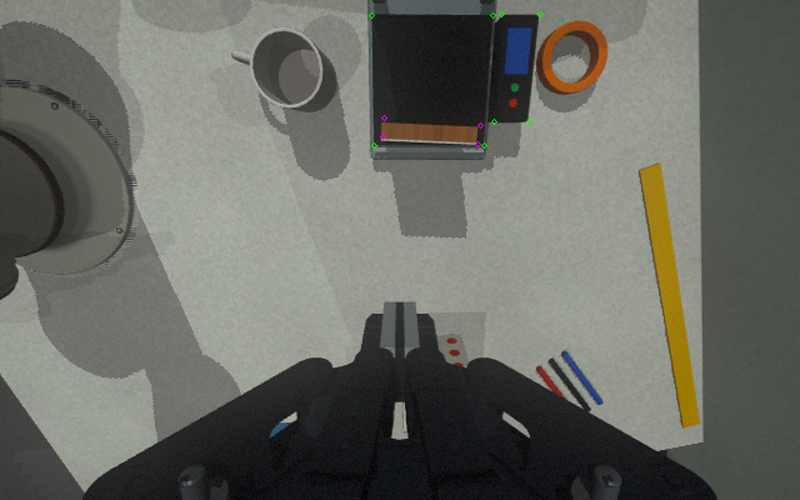

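The press overlay matches the picture: pad corners at (372,16), (493,15), (375,146) and (484,146). The plaque's top is at (382–478, 122–142), about 3 mm further back (y about -75, x about -8). Now I'll push it over.

Run:
```python
from fit import *
v=r.x; P=lambda x,y,z: press(v,np.array([x,y,z],float))
env.move_pose(P(-8,-125,230),ori(v[2],0))
env.move_linear(P(-8,-125,145))
env.move_linear(P(-8,-100,145),rate=60)
for y in range(-96,-59,4):
    env.move_linear(P(-8,y,145),rate=35); print(y,np.round(env.get_ft_force(),1))
env.dwell(.5)
env.move_linear(P(-8,-75,145)); env.move_linear(P(-8,-130,330),rate=250); env.dwell(.2)
save(env.snapshot("top"),"top2.png"); C=cal("wrist"); im=env.snapshot("wrist"); save(im,"w2.png")
b=im[:,:,::-1].copy()
for X in((75,65,25),(-75,65,25),(75,-90,25),(-75,-90,25),(0,-12.5,43)): cv2.circle(b,tuple(int(round(a)) for a in proj(C,P(*X))[::-1]),2,(0,255,0),1)
b=b[0:230,200:520]; cv2.imwrite("pics/w2o.png",cv2.resize(b,None,fx=2.4,fy=2.4,interpolation=2))
print(env.get_clock())
```

```text
-96 [ 0.2 -0.  -1.2]
-92 [ 0.   0.3 -0.1]
-88 [ 0.4  0.5 -0.2]
-84 [-0.3 -0.1 -0.4]
-80 [-0.2 -0.1  0.2]
-76 [-0.5 -0.1 -0.2]
-72 [ 0.  -0.1  0.6]
-68 [-0.9 -0.2 -0.2]
-64 [ 0.9  0.4 -0.6]
-60 [ 0.4  0.1 -0.1]
12.9667
```

View pics/w2o.png

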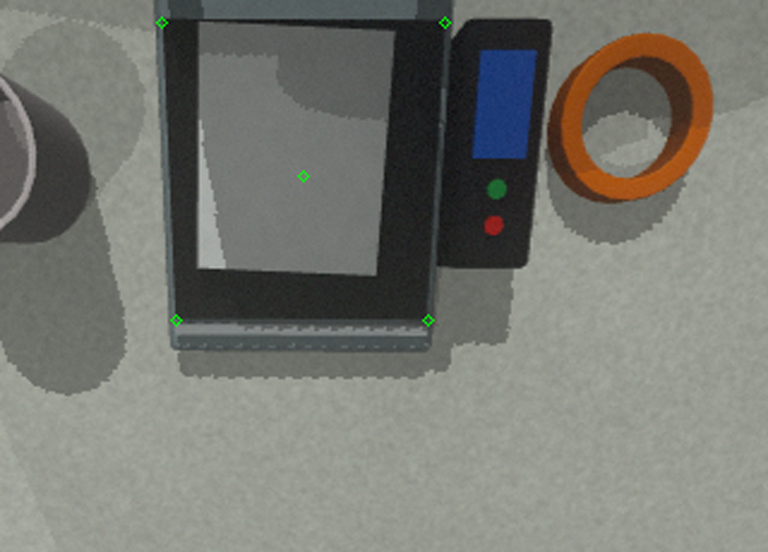

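The plaque is flat with its white face up, corners at crop (198,22), (394,30), (377,275) and (197,268). I'll compute its place in the press frame.

Run:
```python
from fit import *
v=r.x; C=cal("wrist")
L=lambda p,z: rz(v[2]).T@(onz(C,(p[1]/2.4-.3,200+p[0]/2.4-.3),z)-[v[0],v[1],0])
c=np.array([L(p,43) for p in((198,22),(394,30),(377,275),(197,268))])[:,:2]
print(c.round(1).tolist(),c.mean(0).round(1), "yaw",np.arctan2(*(c[1]-c[0])[::-1]))
g=np.array([L(p,25) for p in((162,22),(446,22),(428,320),(176,320))])[:,:2]; print(g.round(1).tolist())
```

```text
[[-53.8, 60.0], [45.9, 56.4], [42.0, -63.4], [-59.1, -59.7]] [-6.3 -1.7] yaw -0.03573028647514131
[[-74.9, 64.9], [75.7, 64.9], [75.7, -89.8], [-75.1, -89.8]]
```

The plaque's centre is at (-6, -2) mm with yaw -0.04 rad, so it's well placed. Now the platen.

```bash
cat > close.py <<'E'
from fit import *
v=r.x; P=lambda X: press(v,np.array(X,float)); TI=.4
z=np.array([0,-np.sin(TI),-np.cos(TI)]); x=np.array([0,np.cos(TI),-np.sin(TI)]); o=ori(v[2],TI)
def tcp(a,gap=0,rr=125):
    n=np.array([0,np.sin(a),np.cos(a)])
    return P(np.array(pl(a,0,rr,8))+n*(11*abs(x@n)+gap)-19*z)
E
python3 - <<'E'
from close import *
env.move_linear(P((-8,-130,400)),rate=250)
env.move_pose(P((0,60,400)),o); env.move_pose(P((0,190,330)),o)
env.move_linear(tcp(1.9,15))
for a in np.arange(1.85,-.001,-.1):
    env.move_linear(tcp(a,-1),rate=70)
    f=np.array(env.get_ft_force()); print(round(a,2),f.round(1))
    if np.linalg.norm(f)>50: break
print(env.get_clock())
im=env.snapshot("side"); save(im,"s3.png"); cv2.imwrite("pics/s3c.png",cv2.resize(im[90:290,200:440,::-1],None,fx=3,fy=3,interpolation=2))
E
```

```text
1.85 [ 0.4 -0.5 -0.8]
1.75 [0.5 1.3 0.1]
1.65 [ 0.3 -0.4  0.1]
1.55 [0.1 0.7 0.7]
1.45 [-1.4  0.3  0. ]
1.35 [ 0.4  0.6 -0.3]
1.25 [-0.3  1.4 -0.4]
1.15 [0.3 0.1 0. ]
1.05 [ 1.1 -0.1  0.4]
0.95 [-0.2  0.3 -0.3]
0.85 [ 0.5  0.1 -0.3]
0.75 [-0.3 -0.2  0.1]
0.65 [-0.5  0.3  0.2]
0.55 [-1.2  0.4  0.3]
0.45 [-0.1 -0.   0.5]
0.35 [ 0.3 -1.2  0.4]
0.25 [0.4 0.  0.4]
0.15 [0.5 0.8 0.1]
0.05 [0.2 0.1 0. ]
22.525
```

View pics/s3c.png

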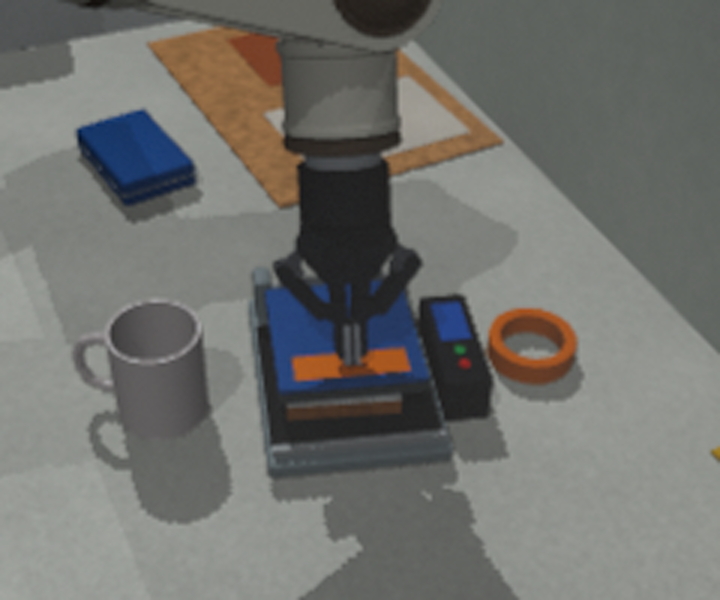

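The platen is almost down, with the fingertip on the orange strip at crop (352,362). I'll press straight down until it meets the stop.

Run:
```python
from close import *
p0=tcp(0,0)
for d in np.arange(0,16,1.):
    env.move_linear(p0-[0,0,d],rate=25); env.dwell(.1)
    f=np.array(env.get_ft_force()); print(d,f.round(1),round(env.get_ee_pos()[2]-p0[2],1))
    if f[2]>30: break
env.dwell(.3)
env.move_linear(p0+[0,0,60]); q=env.get_ee_pos(); env.move_linear([q[0],q[1],380],rate=250)
env.move_pose(P((0,-150,330)),ori(v[2],0)); env.dwell(.2)
C=cal("wrist"); im=env.snapshot("wrist"); b=im[:,:,::-1].copy()
for X in((65,85-150,61),(-65,85-150,61),(65,75,61),(-65,75,61)): cv2.circle(b,tuple(int(round(a)) for a in proj(C,P(X))[::-1]),2,(0,255,0),1)
cv2.imwrite("pics/w4.png",cv2.resize(b[0:230,200:520],None,fx=2.4,fy=2.4,interpolation=2))
im=env.snapshot("side"); cv2.imwrite("pics/s4.png",cv2.resize(im[90:290,200:440,::-1],None,fx=3,fy=3,interpolation=2))
print(env.get_clock())
```

```text
0.0 [-0.3  0.5 -0. ] 0.0
1.0 [-0.4 -0.3  0.1] -1.0
2.0 [-1.6  0.3  6.8] -1.5
3.0 [-5.   2.  16.4] -1.7
4.0 [-8.4  4.4 25.4] -2.0
5.0 [-12.    5.2  35.8] -2.1
27.725
```

View pics/w4.png

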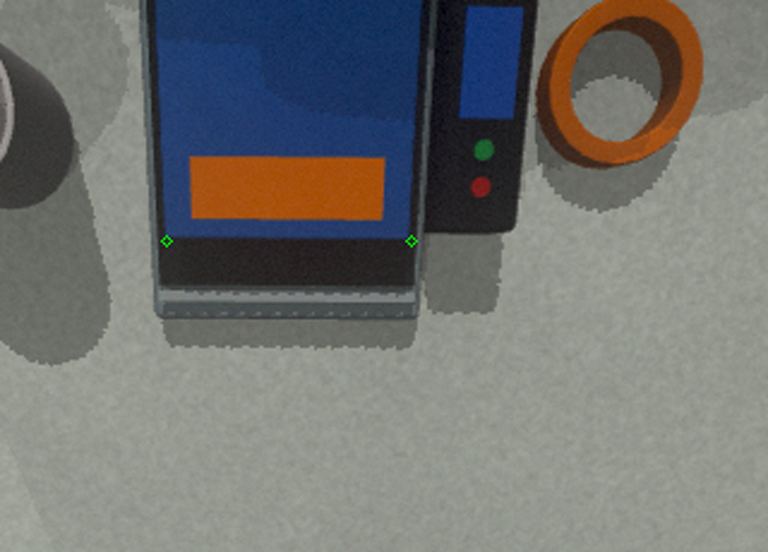

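View pics/s4.png

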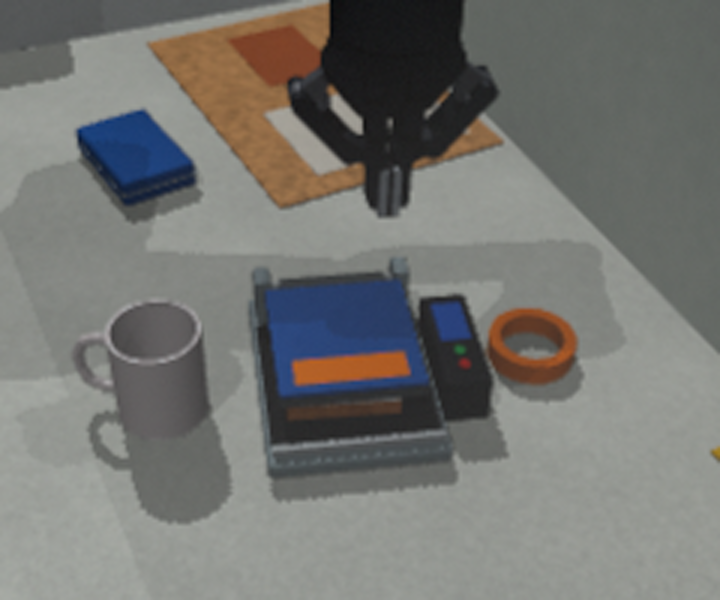

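Both views show the platen level. The downward force climbed to 36 N against the stop while the tool barely moved. The plaque's foot edge is still visible flat beneath it at crop (345,408), and the other objects haven't moved. I'm handing the job in.

```bash
python3 -c "
from station import env
print(env.finish_job())"
```

```text
the job is handed in; nothing more can be done
None
```

The plaque was tipped flat onto the pad, white face up and near the middle; the platen was pushed down to its stop over it, and the job was handed in at about 28 s, though no verdict was returned.

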